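# Post the empty fish tin through the locked flap of the recycling caddy

## Task

Unlock the recycling caddy by turning its orange key until the blade lines up with the slot in the steel fork behind it. Then slide the empty fish tin along the loading deck, without lifting it, so that the tin itself pushes the green flap open and drops completely inside; the flap must have swung shut behind it, with the key left lined up and the things standing around left alone.

Things in the scene. Friction and masses are not known exactly. Their poses are not given: they have to be found in the camera images.
- caddy: Pale grey recycling caddy with a dark grey loading deck, green flap and clear lid, fixed to the worktop. Origin: on the worktop straight below the middle of the closed flap; x points inward through the flap, away from the robot, y left, z up. The box behind the flap reaches from x = 0 to 158 mm, y = +-85 mm; its lid is 137 mm above the worktop. The key stands on the left at x = -22, y = 135 mm.
- deck_front (a point): Middle of the deck's open front edge, on its surface; axes as the caddy's. The deck is flat, 80 mm above the worktop, and runs 215 mm from here along x to the mouth. Side rails 14 mm high, inner faces at y = +-94 mm. Over the last 88 mm two upright, slippery guides, 20 mm high, converge to the mouth.
- mouth (a point): Middle of the mouth's sill, on the deck's surface below the flap; axes as the caddy's. The mouth is 100 mm wide and 45 mm high. Behind its slick rounded edge a slick ramp falls at 35 degrees to the floor: a tin whose middle has passed this point tips over the edge and slides in by itself.
- flap (a joint): Angle of the green flap (rad): 0 hanging shut, grows as its lower edge swings inward. Plate 94 mm wide, 42 mm high, hinged along its upper edge 126 mm above the worktop; a weak spring (under 1 N at the lower edge) shuts it. Its shaft carries, out on the left, an upright steel fork that swings towards the robot as the flap opens.
- fork_slot (a point): Middle of the slot in the steel fork while the flap is shut; axes as the caddy's. Two prongs, top 181 mm above the worktop, with a 20 mm wide slot between them. The key stands 22 mm in front of it and stops the fork, and so the flap, unless the key's blade lines up with the slot (within about 0.2 rad).
- key_grip (a point): Point to grip the orange key, on its upright axis, 206 mm above the worktop. Blade 36 mm long along this point's x, 12 mm thick along its y, from 147 to 225 mm above the worktop; above 181 mm it is clear of the fork on all sides. Lined up with the slot when its x is parallel to the caddy's x.
- key (a joint): Angle of the key about the vertical (rad): 0 = blade lined up with the slot, positive = turned counter-clockwise seen from above. It starts at 0.6 to 1.4, can turn from -0.15 to 1.5, needs about 0.03 N m and stays where it is left.
- tin_center (a point): Middle of the empty flat fish tin: silver with a blue band and a golden lid with a ring pull, 105 mm long along its x, 60 mm wide along its y, 24 mm high, about 100 g. It lies flat on the loading deck, its x roughly along the caddy's x (up to 0.45 rad off) and up to 30 mm to one side.
There are look-alikes about, which are no part of the job. There is more than one size of the part that bears tin_center; the job needs the largest.

How it is judged:
On the way, in this order (a step that is already met when the one before it is completed fails the run):
1. the key is turned until its blade lines up with the slot (within 0.2 rad), the flap still shut (value of joint key between -0.2 and 0.2 rad and value of joint flap below 0.3 rad), for 0.2 s.
2. the tin, touching the flap, has pushed it open (value of joint flap above 0.5 rad and contact force between tin and flap above 0.02 N), for 0.02 s.
At the end, for the whole second after the job is handed in: The tin lies at rest inside the caddy (its middle 30 to 150 mm behind the flap and below 85 mm), the flap hangs shut (within 0.1 rad), and the key is still lined up with the slot (within 0.25 rad) (x of tin_center in the frame of caddy between 0.03 and 0.15 m and y of tin_center in the frame of caddy between -0.08 and 0.08 m and z of tin_center in the frame of caddy below 0.085 m and linear speed of tin below 0.02 m/s and value of joint flap below 0.1 rad and value of joint key between -0.26 and 0.25 rad); the robot touches nothing.
It fails at once if the tin is lifted off the deck (its middle more than 40 mm above where it lay) (z of tin_center in the frame of caddy above 0.132 m).
It fails at once if the tin falls off the deck onto the worktop (x of tin_center in the frame of caddy below 0 m and z of tin_center in the frame of caddy below 0.06 m).
It fails at once if the mug, the espresso cup, the spice jar or the cutlery is moved by more than 30 mm (distance of any of mug_1, espresso_cup, spice_a, fork_1, teaspoon_1 from where it was at the start of the episode above 0.03 m).
It also fails if it takes over 61 s, if anything falls off the work surface, if the arm or the gripper's body presses on something with over 40 N, if the wrist force passes 120 N, or if a joint passes its speed limit or range.

## Robot

A 6-joint arm with a two-finger parallel gripper is mounted at the origin on a cart in front of the work surface, level with it; the furniture and walls round the work are solid. World frame = base frame: x ahead of the robot, y to its left, z up, the work surface at z = 0. Lengths are in m, angles in rad, forces in N, time in s.
With the tool pointing down it reaches from about 0.325 to 0.9 m from the base axis. Payload 6.1 kg.
Tool frame: the origin (TCP) lies midway between the tips of the shut fingers; the grasp point (between the pads) lies 19 mm behind it; x points along the fingers, y is the direction in which the jaws open and shut, and the axes are right-handed (so a half turn about x gives the same grasp; the last joint's range is limited). The gripper opens to 85 mm and grips with 20 to 120 N. Pads are 22 mm wide; open, the fingers measure 114 mm over their backs; the gripper's body (76 mm by 85 mm) begins 54 mm behind the grasp point. The pads swing forward as they close: fully open they stand 13 mm farther back than shut.
Start: joints at [-1.312, 0.22, 1.526, -0, 1.395, -0.126], TCP at [0.235, -0.579, 0.231] pointing down, gripper open.
Joint ranges: [-2.98, 2.98], [-0.91, 2.08], [0.09, 2.57], [-1.24, 4.39], [0.2, 2.65], [-2.68, 2.68]. Speed limits (rad/s): [2.57, 2.57, 3.01, 3.14, 3.14, 3.14].

## Interface

Orientations are given as [roll, pitch, yaw] about the fixed x, y, z axes, in that order (R = Rz(yaw) Ry(pitch) Rx(roll)).
In Python, from plant import movep, move_l, set_joints, gripper_to, hold, inverse_kinematics, observe, get_image, get_calibration, Unreachable, job_done gives the robot as it stands. Calls block until the motion is done:
- movep(position, orientation): joint-space move of the TCP to a pose.
- move_l(position, feed=0.15, rotation=None, max_force=None): straight line of the TCP; rotation=None keeps the orientation; feed is the mean speed in m/s. With max_force (N) it stops when the force on the tool has changed by that much, and returns True; else False.
- set_joints(angles): joint-space move.
- gripper_to(opening, f_grip=None): finger opening in m; f_grip is the grip in N (None keeps the last); returns when the fingers have stopped.
- hold(seconds).
- inverse_kinematics(position, orientation): joint angles nearest the present ones, or None.
- observe(): the state.
- get_image(name): name is "scene" or "top"; returns (picture, depth): 384x512x3 uint8, red, green, blue; 384x512 float32, m along the optical axis (not along the pixel's ray), 0 where there is no reading.
- get_calibration(name): a dict with "intrinsics" (3x3 intrinsics, pixels), "dist_coeffs" ([k1, k2, p1, p2, k3] as OpenCV has them; the pictures are not rectified), "world_from_camera" (4x4, takes a point from camera to world coordinates). Camera axes: x right, y down, z forward; pixel columns grow to the right and rows downward; lengths in m; the calibration is good to about 2 mm. A picture is of the moment at which its call begins. get_calibration takes no time and is no camera call.
A pose or a line that the arm cannot do raises Unreachable and nothing moves.
- job_done(): hands the job in, once; it reports no verdict.
The state is a dict: "time_s": time; "q": joint angles; "joint_velocities": joint speeds; "joint_torque": joint torques, N m; "eef_pos": TCP position; "tcp_rot": TCP orientation; "ft_force": force on the tool from outside, world axes, zero at the start; "torque": the same for the moment, N m; "opening": finger opening in m.
Only numpy, scipy, OpenCV 4.12 (cv2) and the standard library are available. Lean on these libraries where they do the work, as an engineer would, in place of code of your own. Each camera call takes 0.05 s, during which the arm holds its last target.

## Working session

There is one attempt and no reset: what is moved stays moved. The work goes in short steps, each a Python script; the robot and the scene stay as the last script left them, time stands still between calls to the robot, and variables do not carry over. Pictures are saved under pics/ and viewed, and the job is handed in when it is done.

```bash
ls; mkdir -p pics; python3 - <<'E'
from plant import *
import cv2,numpy as np
for n in("scene","top"):
    im,d=get_image(n); np.savez(f"pics/{n}0.npz",im=im,d=d)
    cv2.imwrite(f"pics/{n}0.png",cv2.resize(im[:,:,::-1],None,fx=1.5,fy=1.5))
    c=get_calibration(n); print(n,{k:np.round(v,4).tolist() for k,v in c.items()})
print(observe())
E
```

```text
pics
scene {'intrinsics': [[476.1392, 0.0, 254.1712], [0.0, 476.1392, 185.8442], [0.0, 0.0, 1.0]], 'dist_coeffs': [-0.1123, 0.0, 0.0, 0.0, 0.0], 'world_from_camera': [[-0.7446, -0.3423, 0.5731, 0.0203], [-0.6675, 0.3782, -0.6414, 0.5694], [0.0028, -0.8601, -0.5101, 0.5982], [0.0, 0.0, 0.0, 1.0]]}
top {'intrinsics': [[453.6879, 0.0, 262.1073], [0.0, 453.6879, 185.6557], [0.0, 0.0, 1.0]], 'dist_coeffs': [-0.0742, 0.0, 0.0, 0.0, 0.0], 'world_from_camera': [[0.0048, -0.9943, 0.1062, 0.4292], [-0.9996, -0.0077, -0.027, 0.0324], [0.0276, -0.1061, -0.994, 0.9753], [0.0, 0.0, 0.0, 1.0]]}
{'time_s': 0.1, 'q': array([-1.31212007e+00,  2.21171349e-01,  1.52750697e+00, -2.71940852e-06,
        1.39469639e+00, -1.26086651e-01]), 'joint_velocities': array([ 7.30538644e-04,  1.37143388e-04, -4.44762261e-03,  6.57276816e-04,
       -2.53816833e-04,  2.40222841e-05]), 'joint_torque': array([ 1.54582038e-03, -4.98241496e+01, -3.90547764e+01, -4.90530556e-05,
        5.66105664e-03, -1.45356086e-05]), 'eef_pos': array([ 0.23444886, -0.57876812,  0.23028828]), 'tcp_rot': array([-1.69538106,  1.56901427,  1.83097498]), 'ft_force': array([0.38952408, 1.02437799, 0.10605831]), 'torque': array([0.03271887, 0.00535145, 0.01893944]), 'opening': 0.08539106283091415}
```

View pics/scene0.png

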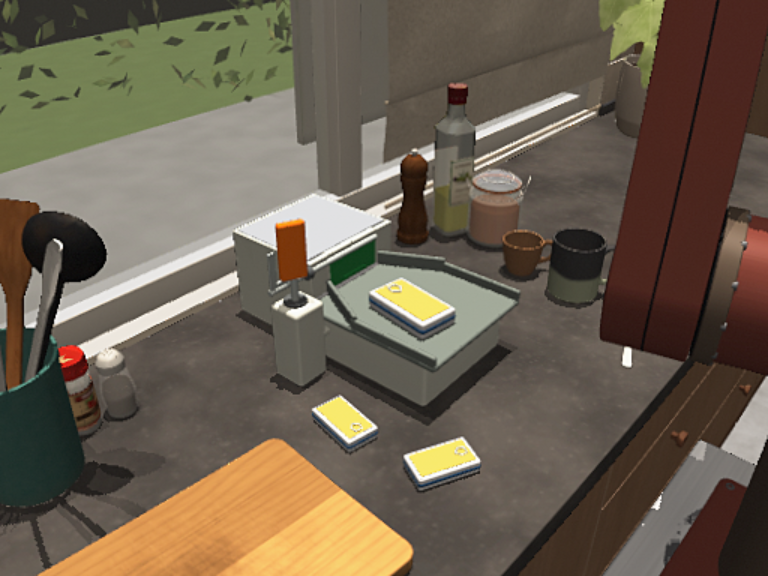

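View pics/top0.png

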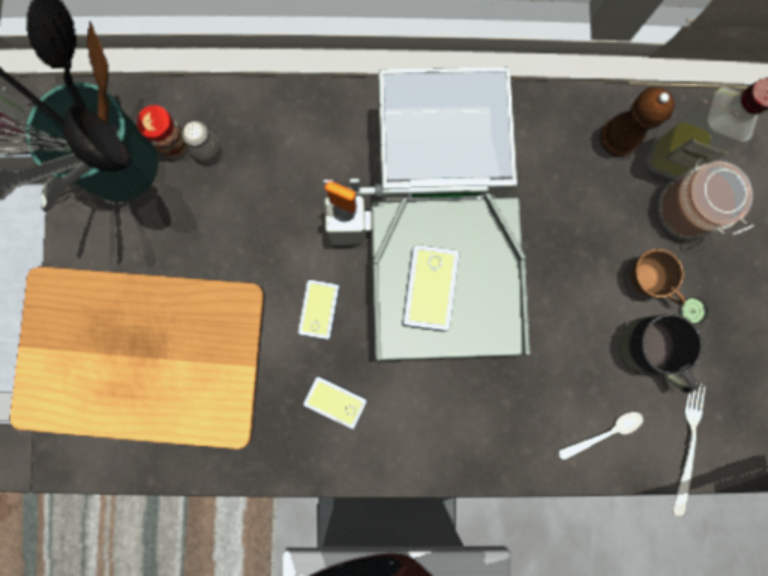

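The scene shows the caddy (box around 310,240; orange key 291,250; green flap 352,258) with a tin on its deck at (412,303), and two tins on the worktop at (344,420) and (441,462). In the top view these are at (432,288), (318,309) and (335,402). Next I'll measure them all.

```bash
cat > h.py <<'E'
import numpy as np,cv2
from plant import *
CAL={n:get_calibration(n) for n in("scene","top")}
def rays(n,uv):
    c=CAL[n];K=np.array(c["intrinsics"]);D=np.array(c["dist_coeffs"],float);T=np.array(c["world_from_camera"])
    p=cv2.undistortPoints(np.asarray(uv,np.float64).reshape(-1,1,2),K,D).reshape(-1,2)
    d=np.c_[p,np.ones(len(p))]@T[:3,:3].T
    return T[:3,3],d
def onz(n,uv,z):
    o,d=rays(n,uv); return o+d*((z-o[2])/d[:,2])[:,None]
def proj(n,P):
    c=CAL[n];T=np.linalg.inv(np.array(c["world_from_camera"]))
    return cv2.projectPoints(np.asarray(P,float).reshape(-1,1,3),cv2.Rodrigues(T[:3,:3])[0],T[:3,3],np.array(c["intrinsics"]),np.array(c["dist_coeffs"],float))[0].reshape(-1,2)
def tri(uva,uvb):
    o1,d1=rays("scene",[uva]);o2,d2=rays("top",[uvb]);A=np.c_[d1[0],-d2[0]]
    s=np.linalg.lstsq(A,o2-o1,rcond=None)[0];p=o1+s[0]*d1[0];q=o2+s[1]*d2[0]
    return (p+q)/2,np.linalg.norm(p-q)
def blobs(im,lo,hi,amin=40):
    m=cv2.inRange(cv2.cvtColor(im,cv2.COLOR_RGB2HSV),lo,hi)
    cs,_=cv2.findContours(m,cv2.RETR_EXTERNAL,cv2.CHAIN_APPROX_NONE)
    return [c for c in cs if cv2.contourArea(c)>amin],m
YEL=((22,80,120),(38,255,255)); ORA=((5,200,120),(16,255,255))
E
python3 - <<'E'
from h import *
im=np.load("pics/top0.npz")["im"];ims=np.load("pics/scene0.npz")["im"]
for c in blobs(im,*YEL)[0]:
    u=c.reshape(-1,2).mean(0)
    if cv2.contourArea(c)>3000: continue
    z=0.104 if (u[0]>250 and u[0]<320) else 0.024
    w=onz("top",c.reshape(-1,2),z)
    r=cv2.minAreaRect((w[:,:2]*1000).astype(np.float32)); print("yel",u,cv2.contourArea(c),[np.round(x,1) for x in r])
for c in blobs(im,*ORA,20)[0]:
    print("or top",c.reshape(-1,2).mean(0),cv2.contourArea(c))
for c in blobs(ims,*ORA,20)[0]:
    print("or sc",c.reshape(-1,2).mean(0),cv2.contourArea(c),c.reshape(-1,2).min(0),c.reshape(-1,2).max(0))
a=cv2.resize(im[40:250,205:365],None,fx=3.7,fy=2.8*1,interpolation=cv2.INTER_CUBIC)
cv2.imwrite("pics/ctop.png",cv2.resize(im[40:245,205:365],None,fx=2.9,fy=2.9,interpolation=cv2.INTER_CUBIC)[:,:,::-1])
cv2.imwrite("pics/csc.png",cv2.resize(ims[125:285,150:355],None,fx=3.7,fy=3.7,interpolation=cv2.INTER_CUBIC)[:,:,::-1])
E
```

```text
yel [131.24793388 293.79338843] 82.5 [array([305. , 276.1]), array([124.8,   6.3]), np.float64(86.0)]
yel [139.04716981 288.10377358] 164.0 [array([315.8, 260. ]), array([104.7,  10.7]), np.float64(85.4)]
yel [ 23.25423729 282.96610169] 53.5 [array([323. , 503.3]), array([63.4,  6.4]), np.float64(82.0)]
yel [ 58.24223602 282.02484472] 214.5 [array([326.1, 430.9]), array([170.7,  14.2]), np.float64(83.6)]
yel [144.34269663 279.01685393] 274.0 [array([334.9, 252.2]), array([94.8, 23.1]), np.float64(86.5)]
yel [ 46.07971014 273.7826087 ] 192.0 [array([343.1, 455.3]), array([145. ,  11.1]), np.float64(79.5)]
yel [ 34.74647887 263.85915493] 78.5 [array([364.1, 480.7]), array([76.7,  9.5]), np.float64(77.5)]
yel [221.5308642  268.38271605] 290.5 [array([358.9,  87.5]), array([62., 30.]), np.float64(65.0)]
yel [211.67708333 206.65625   ] 305.0 [array([487.9, 112.1]), array([29.4, 62.1]), np.float64(80.4)]
or top [226.65853659 129.56097561] 21.5
or sc [193.60902256 163.12781955] 498.5 [184 148] [203 186]
```

View pics/ctop.png

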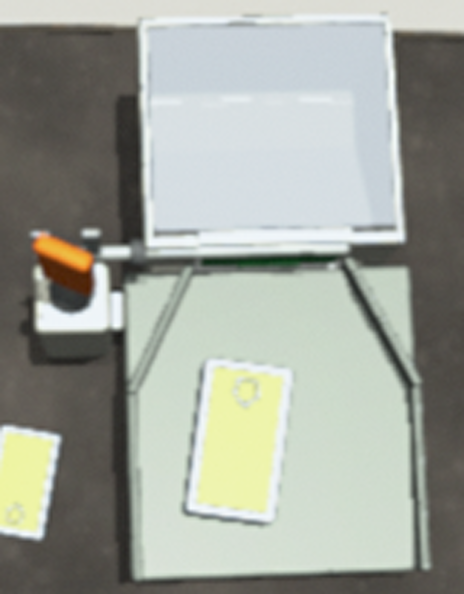

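View pics/csc.png

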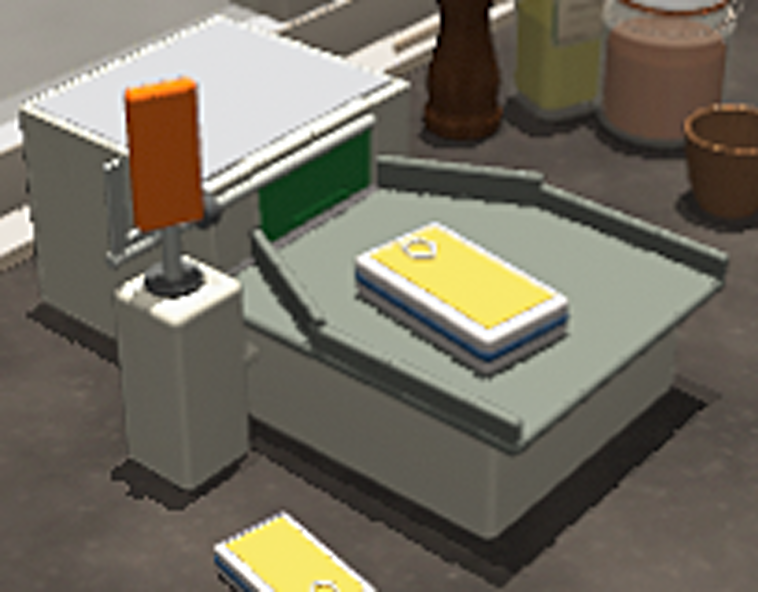

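```bash
python3 - <<'E'
from h import *
im=np.load("pics/top0.npz")["im"];d=np.load("pics/top0.npz")["d"]
f=lambda P:np.array(P,float)/2.9+[205,40]-0.33
lid=onz("top",f([(138,16),(392,14),(404,242),(146,247)]),.137);print("lid",np.round(lid*1e3,1).tolist())
print("lid sides",[round(np.linalg.norm(lid[i]-lid[(i+1)%4])*1e3,1) for i in range(4)])
dk=onz("top",f([(135,580),(428,568)]),.08);print("deck front",np.round(dk*1e3,1).tolist())
rl=onz("top",f([(144,578),(135,392),(418,568),(410,385)]),.094);print("rails top inner",np.round(rl*1e3,1).tolist())
gd=onz("top",f([(191,270),(346,265)]),.100);print("guide ends",np.round(gd*1e3,1).tolist())
k=onz("top",f([(38,239),(91,262)]),.225);print("key ends",np.round(k*1e3,1).tolist())
hsv=cv2.cvtColor(im,cv2.COLOR_RGB2HSV)
print(hsv[190,290],hsv[150,290], hsv[206,212])
m=((hsv[:,:,0]>22)&(hsv[:,:,0]<34)&(hsv[:,:,1]>70)&(hsv[:,:,2]>200)).astype(np.uint8)
cs,_=cv2.findContours(m,cv2.RETR_EXTERNAL,cv2.CHAIN_APPROX_NONE)
for c in cs:
    if cv2.contourArea(c)<150 or c[:,0,0].mean()<190: continue
    u=c.reshape(-1,2).mean(0); z=.104 if 255<u[0]<320 else .024
    w=onz("top",c.reshape(-1,2),z);r=cv2.minAreaRect((w[:,:2]*1000).astype(np.float32));print("yel",u,[np.round(x,1) for x in r])
def pt(u,v):
    z=d[v,u];o,dr=rays("top",[(u,v)]);return (o+dr[0]*z)*1e3
for q in [(290,170),(290,210),(300,85),(213,200),(223,135),(330,160)]: print(q,np.round(pt(*q),1))
E
```

```text
lid [[792.0, 30.1, 137.0], [797.0, -140.7, 137.0], [639.7, -145.6, 137.0], [634.1, 23.6, 137.0]]
lid sides [np.float64(170.9), np.float64(157.4), np.float64(169.4), np.float64(158.1)]
deck front [[418.2, 29.0, 80.0], [426.9, -170.9, 80.0]]
rails top inner [[419.7, 23.1, 94.0], [544.5, 30.0, 94.0], [426.9, -161.0, 94.0], [550.9, -157.2, 94.0]]
guide ends [[627.5, -7.4, 100.0], [632.3, -113.3, 100.0]]
key ends [[616.7, 87.5, 225.0], [603.3, 56.5, 225.0]]
[ 33  75 244] [ 56  18 214] [ 32  84 243]
yel [223.88043478 268.64130435] [array([358.7,  87.4]), array([64.3, 31.4]), np.float64(64.9)]
yel [211.47474747 206.91919192] [array([488. , 111.7]), array([31.4, 64.2]), np.float64(80.5)]
yel [287.0962963 191.7037037] [array([512.6, -39.8]), array([42.7, 89.4]), np.float64(82.2)]
(290, 170) [553.  -45.1 105.9]
(290, 210) [475.5 -45.1 104.8]
(300, 85) [714.1 -62.3 134.8]
(213, 200) [500.2 110.   18.7]
(223, 135) [607.8  82.  164.9]
(330, 160) [ 577.8 -128.2   79.5]
```

Candidates for the tin (top.png at 1.5x): deck tin (432,288), lid 89x43 mm; worktop tins (318,309) and (335,402), both 64x31 mm. The deck tin is the largest by about 1.4x and lies on the deck, so it is the one meant. The enlarged crop `csc.png` confirms this: blue band, gold lid, ring pull at (418,248).

The caddy fit is good. The lid measures 170x158 mm, and the predicted key axis (610,73) agrees with the measured one (610,72). I'll check both in an overlay before moving.

```bash
cat >> h.py <<'E'
O=np.array([.637,-.0613]);YAW=.036
def cw(x,y,z):
    c,s=np.cos(YAW),np.sin(YAW); return np.array([O[0]+c*x-s*y,O[1]+s*x+c*y,z])
def wc(p):
    c,s=np.cos(YAW),np.sin(YAW); a,b=p[0]-O[0],p[1]-O[1]; return np.array([c*a+s*b,-s*a+c*b])
E
python3 - <<'E'
from h import *
kc=cw(-.022,.135,0);print("key",kc)
for ka in [1.13]:
    a=ka+YAW
    R=np.array([[np.cos(a),-np.sin(a)],[np.sin(a),np.cos(a)]])
    P=[np.r_[kc[:2]+R@[sx*.018,sy*.006],z] for z in(.225,.147) for sx,sy in((1,1),(1,-1),(-1,-1),(-1,1))]
tinc=np.array([.5126,-.0398]);t=-.136;R=np.array([[np.cos(t),-np.sin(t)],[np.sin(t),np.cos(t)]])
Q=[np.r_[tinc+R@[sx*.0525,sy*.03],z] for z in(.104,.08) for sx,sy in((1,1),(1,-1),(-1,-1),(-1,1))]
print("tin caddy",wc(tinc))
F=[cw(0,.05,.08),cw(0,-.05,.08),cw(-.215,.094,.08),cw(-.215,-.094,.08),cw(0,.085,.137),cw(0,-.085,.137)]
outs=[]
for n,(x0,y0,s) in dict(top=(205,60,3),scene=(170,125,3)).items():
    im=np.load(f"pics/{n}0.npz")["im"][:,:,::-1]
    b=cv2.resize(im,None,fx=s,fy=s,interpolation=cv2.INTER_CUBIC)
    for S,col in((P,(255,0,255)),(Q,(0,0,255))):
        u=((proj(n,S)+.5)*s).round().astype(int)
        for f in(u[:4],u[4:]): cv2.polylines(b,[f.reshape(-1,1,2)],True,col,1)
    for p in ((proj(n,F)+.5)*s): cv2.circle(b,tuple(int(v) for v in p),3,(255,255,0),-1)
    outs.append(b[y0*s:y0*s+560,x0*s:x0*s+(395 if n=="top" else 400)])
cv2.imwrite("pics/ov.png",np.hstack(outs))
for z in(.35,.192):
  for yw in(1.166,.036): print(inverse_kinematics([kc[0],kc[1],z],[0,np.pi/2,yw]))
  for yw in(1.166,.036): print(inverse_kinematics([kc[0],kc[1],z],[0,np.pi/2,yw-np.pi]))
E
```

```text
key [0.6101553 0.0728207 0.       ]
tin caddy [-0.12354556  0.0259635 ]
None
[-0.00947735  0.14705673  1.39084303  0.          1.60369289 -1.61627368]
[-9.47735171e-03  1.47056733e-01  1.39084303e+00 -4.44089210e-16
  1.60369289e+00  3.95318975e-01]
[-9.47735171e-03  1.47056733e-01  1.39084303e+00 -4.44089210e-16
  1.60369289e+00  1.52531898e+00]
None
[-9.47735171e-03  2.24889960e-01  1.59621775e+00 -4.44089210e-16
  1.32048494e+00 -1.61627368e+00]
[-9.47735171e-03  2.24889960e-01  1.59621775e+00 -4.44089210e-16
  1.32048494e+00  3.95318975e-01]
[-9.47735171e-03  2.24889960e-01  1.59621775e+00 -4.44089210e-16
  1.32048494e+00  1.52531898e+00]
```

View pics/ov.png

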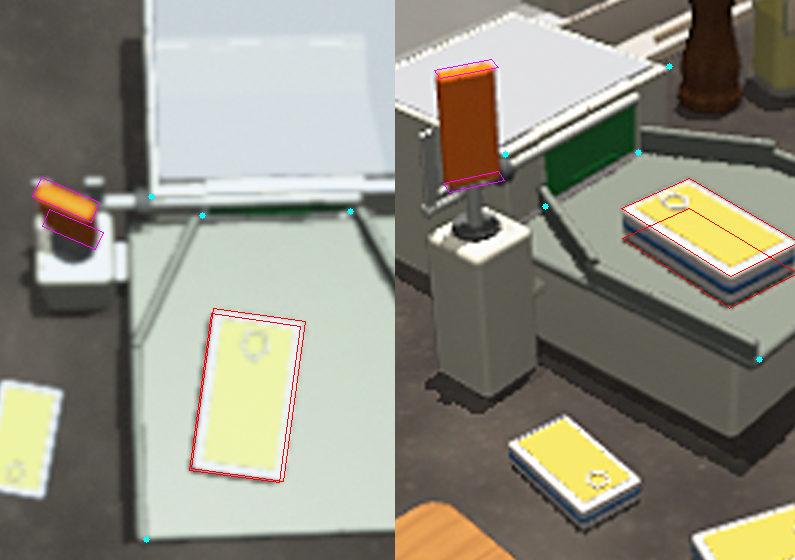

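The overlay fits in both views. The key outline sits on the orange blade at (66,200) top and (468,125) scene. The tin outline matches, and so do the deck and lid corners. I'll turn the key now.

```bash
python3 - <<'E'
from h import *
kc=cw(-.022,.135,0);D=lambda y:[0,np.pi/2,y-np.pi]
p=observe()["eef_pos"]
move_l([p[0],p[1],.33],feed=.3)
movep([.42,-.05,.36],D(1.166)); gripper_to(.045,30)
movep([kc[0],kc[1],.29],D(1.166))
print(move_l([kc[0],kc[1],.192],feed=.1,max_force=15))
gripper_to(0,30); o=observe(); print(o["opening"],o["eef_pos"],o["ft_force"],o["torque"],o["time_s"])
im,d=get_image("scene"); cv2.imwrite("pics/s1.png",cv2.resize(im[80:280,120:370],None,fx=3,fy=3)[:,:,::-1])
E
```

```text
False
0.011258355232786161 [0.60952428 0.07329011 0.19284908] [-4.95210319  1.42282455  5.26934611] [0.1450116  0.66517231 0.00824631] 5.5333
```

View pics/s1.png

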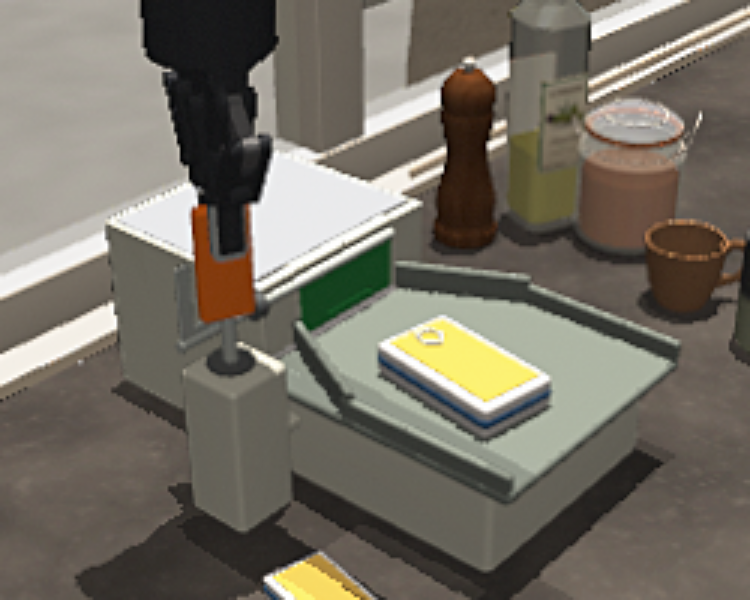

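The fingers hold the blade squarely at (232,225), with an opening of 11 mm against the 12 mm blade. Now I'll turn it to key = 0.

```bash
python3 - <<'E'
from h import *
D=lambda y:[0,np.pi/2,y-np.pi]
p=observe()["eef_pos"];kc=cw(-.022,.135,0)
for y in np.linspace(1.166,YAW,7)[1:]:
    move_l([p[0],p[1],.192],feed=.05,rotation=D(y)); o=observe(); print(round(y,3),o["q"][5].round(3),o["ft_force"].round(1),o["torque"].round(2),o["time_s"])
hold(.3); gripper_to(.045)
move_l([p[0],p[1],.30],feed=.2)
movep([.42,-.05,.33],D(YAW))
print(observe()["time_s"])
for n in("scene","top"):
    im,d=get_image(n); np.savez(f"pics/{n}2.npz",im=im,d=d)
    (x0,y0)=(150,110) if n=="scene" else (205,80)
    cv2.imwrite(f"pics/{n}2.png",cv2.resize(im[y0:y0+150,x0:x0+200],None,fx=4,fy=4,interpolation=cv2.INTER_CUBIC)[:,:,::-1])
E
```

```text
0.978 0.581 [-3.8 -0.1  5.9] [ 0.    0.7  -0.05] 5.925
0.789 0.769 [-5.2 -0.3  5.9] [-0.01  0.77 -0.02] 6.2667
0.601 0.958 [-5.4  0.5  6.2] [0.07 0.86 0.02] 6.6083
0.413 1.146 [-6.6  0.4  7.2] [ 0.09  0.83 -0.1 ] 6.95
0.224 1.334 [-6.2  2.4  6.3] [ 0.14  0.9  -0.02] 7.2917
0.036 1.523 [-6.1  3.   6.3] [ 0.22  0.94 -0.04] 7.6333
9.95
```

View pics/scene2.png

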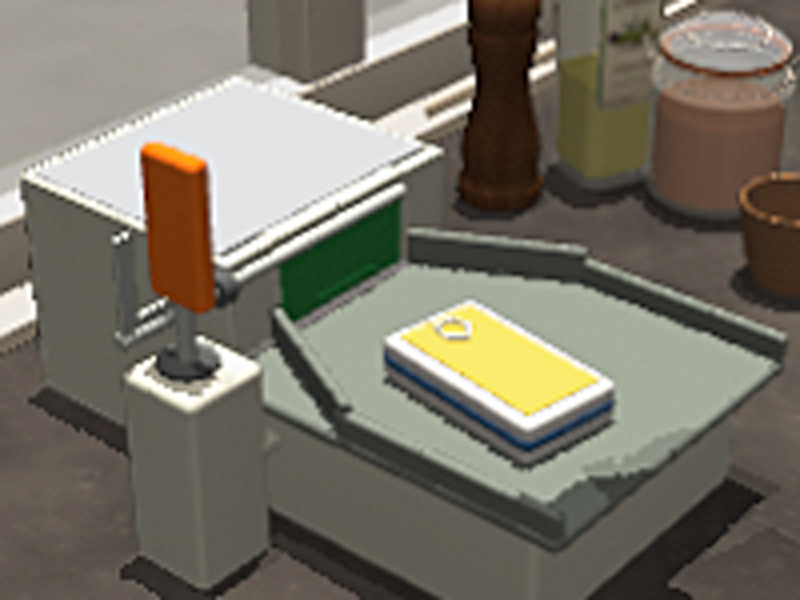

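View pics/top2.png

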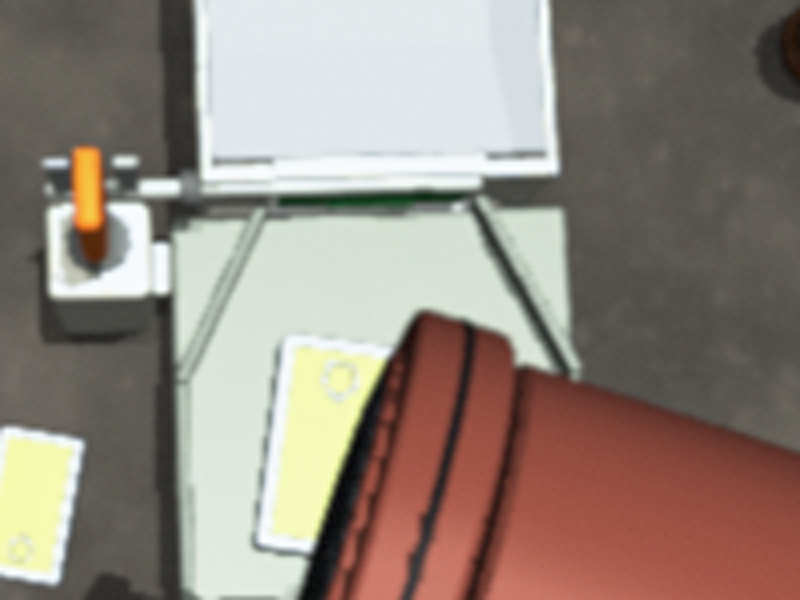

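The key's blade (88,190 top view) now sits between the two prongs (55,165) and (125,165), parallel to the box sides, and the flap is shut. Next I'll lower two part-open fingers behind the tin and push it along its axis, stopping before it touches the flap.

```bash
python3 - <<'E'
from h import *
D=lambda y:[0,np.pi/2,y-np.pi]
tc=np.array([.5126,-.0398]);t=-.136;u=np.array([np.cos(t),np.sin(t)])
gripper_to(.028)
b=tc-.082*u
movep([b[0],b[1],.18],D(t))
print(move_l([b[0],b[1],.083],feed=.08,max_force=8),observe()["eef_pos"],observe()["ft_force"])
# tin centre -> caddy x -62: advance
adv=(.1235-.062)/np.cos(t-YAW)
e=tc+(adv-.0525-.011)*u
print(move_l([e[0],e[1],.083],feed=.06,max_force=15))
o=observe();print(o["eef_pos"],o["ft_force"],o["opening"],o["time_s"], wc(o["eef_pos"]))
for n in("scene","top"):
    im,d=get_image(n); np.savez(f"pics/{n}3.npz",im=im,d=d)
    (x0,y0)=(150,110) if n=="scene" else (205,80)
    cv2.imwrite(f"pics/{n}3.png",cv2.resize(im[y0:y0+150,x0:x0+200],None,fx=4,fy=4,interpolation=cv2.INTER_CUBIC)[:,:,::-1])
E
```

```text
False [ 0.43186393 -0.02879055  0.08356945] [-0.67505987 -0.29163128 -0.43055361]
False
[ 0.51139683 -0.03961939  0.08303924] [ 0.21440529  1.00774816 -0.04989885] 0.02830957089507511 13.8833 [-0.12474146  0.0261873 ]
```

View pics/scene3.png

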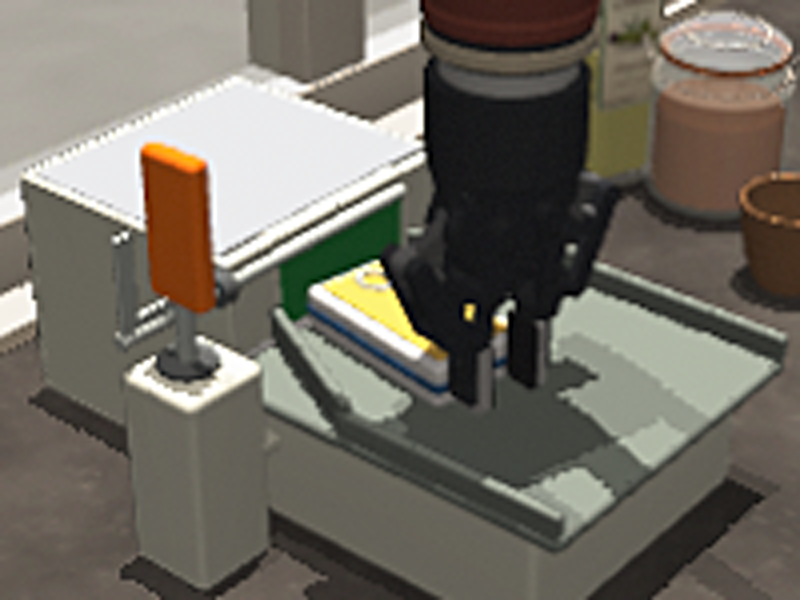

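View pics/top3.png

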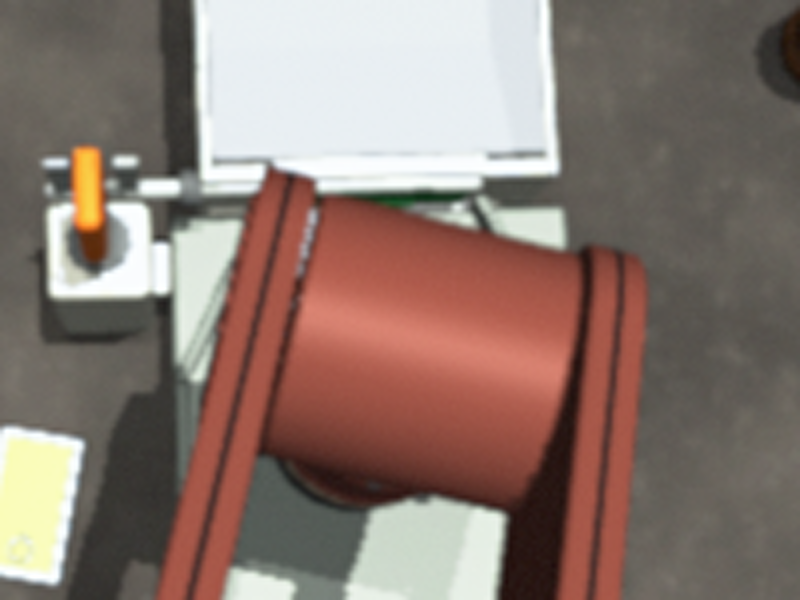

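The tin is just in front of the flap at (370,300) in the scene crop, with both fingers square on its rear edge. Now I'll push it through, straightening it on the way.

```bash
python3 - <<'E'
from h import *
D=lambda y:[0,np.pi/2,y-np.pi]
def pose(cx,cy,th):
    x,y=cx-.0635*np.cos(th),cy-.0635*np.sin(th); return cw(x,y,.083),D(th+YAW)
for cx,cy,th in[(-.035,.0108,-.172),(-.015,.0078,-.12),(.005,.006,-.05),(.015,.0055,0),(.025,.0055,0),(.034,.0055,0)]:
    p,r=pose(cx,cy,th); h=move_l(p,feed=.06,rotation=r,max_force=15); o=observe()
    print(cx,h,wc(o["eef_pos"]).round(4),o["ft_force"].round(1),round(o["time_s"],2))
    if h: break
hold(.4)
im,d=get_image("scene"); cv2.imwrite("pics/s4.png",cv2.resize(im[110:260,150:350],None,fx=4,fy=4,interpolation=cv2.INTER_CUBIC)[:,:,::-1])
E
```

```text
-0.035 False [-0.0974  0.0216] [-0.3  1.1  0.5] 14.59
-0.015 False [-0.0777  0.0153] [ 0.2 -0.8  0.6] 15.08
0.005 False [-0.0586  0.0092] [ 0.2  0.2 -0. ] 15.57
0.015 False [-0.0488  0.0056] [ 0.1 -0.2  0.1] 15.9
0.025 False [-0.0383  0.0056] [ 0.1  0.6 -1.1] 16.22
0.034 False [-0.0292  0.0055] [-0.3 -0.  -0.3] 16.52
```

View pics/s4.png

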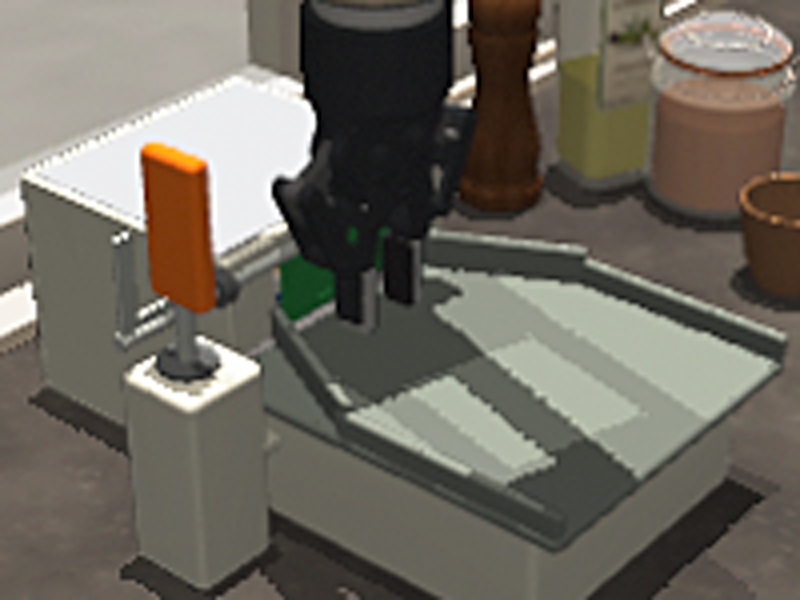

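The tin is gone from the deck, and the flap (305,285) and fork (125,290) are back in their rest pose. I'll retreat and check from both cameras.

```bash
python3 - <<'E'
from h import *
p=cw(-.08,.0055,.083); move_l(p,feed=.1); move_l([p[0],p[1],.30],feed=.2)
movep([.36,-.2,.33],[0,np.pi/2,YAW-np.pi]); hold(.3)
for n in("scene","top"):
    im,d=get_image(n); np.savez(f"pics/{n}5.npz",im=im,d=d)
    (x0,y0)=(150,110) if n=="scene" else (205,30)
    cv2.imwrite(f"pics/{n}5.png",cv2.resize(im[y0:y0+150,x0:x0+200],None,fx=4,fy=4,interpolation=cv2.INTER_CUBIC)[:,:,::-1])
    cv2.imwrite(f"pics/{n}5f.png",im[:,:,::-1])
print(observe()["time_s"],observe()["ft_force"])
E
```

```text
20.225 [-1.34097988  0.01138697 -0.45833615]
```

View pics/scene5.png

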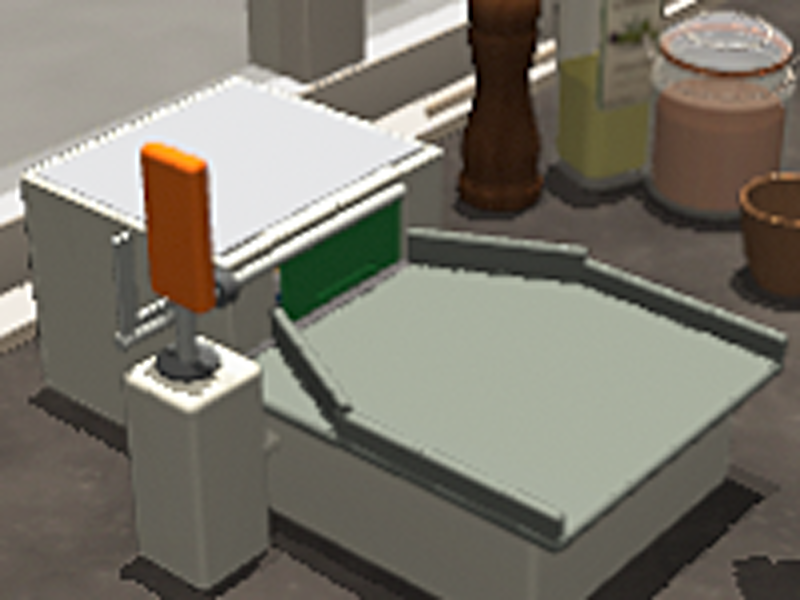

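View pics/top5.png

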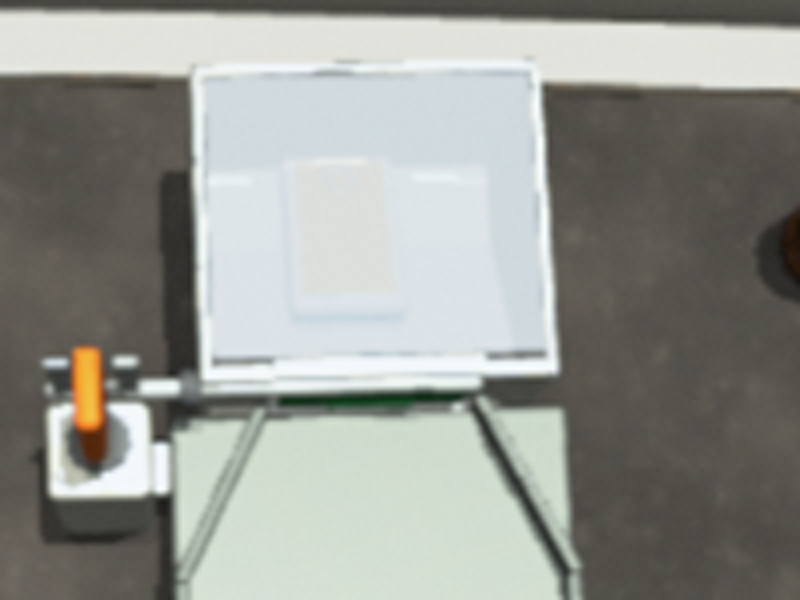

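View pics/top5f.png

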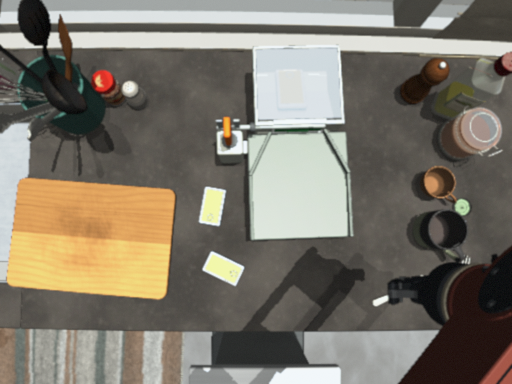

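```bash
python3 - <<'E'
from h import *
a=np.load("pics/top5.npz")["im"].astype(int); im,d=get_image("top"); print("change",np.abs(a-im)[45:130,250:345].max())
cs=[(285,158),(388,156),(402,312),(295,320)]
uv=np.array(cs)/4+[205,30]-.4
for z in(.02,.04,.06): 
    w=onz("top",uv,z);q=np.array([wc(p) for p in w]);print(z,(q*1e3).round().tolist(),"c",(q.mean(0)*1e3).round())
# neighbours unmoved: compare with start
b=np.load("pics/top0.npz")["im"].astype(int); D=np.abs(b-im).max(2)
print("mug/cup/jar regions diff px>40:",(D[160:200,415:460]>40).sum(),(D[205:255,415:465]>40).sum(),(D[70:115,85:150]>40).sum())
E
```

```text
change 6
0.02 [[153.0, 33.0], [153.0, -23.0], [64.0, -27.0], [61.0, 31.0]] c [108.   4.]
0.04 [[145.0, 35.0], [145.0, -21.0], [59.0, -24.0], [56.0, 33.0]] c [101.   6.]
0.06 [[138.0, 36.0], [138.0, -18.0], [53.0, -22.0], [50.0, 34.0]] c [95.  8.]
mug/cup/jar regions diff px>40: 0 0 0
```

The tin sits at about x = 95–108 mm and y = 4–8 mm in the caddy frame and isn't moving. I'll hand in.

```bash
python3 - <<'E'
from plant import *
job_done(); print(observe()["time_s"])
E
```

```text
the job is handed in; nothing more can be done
the job is handed in; nothing more can be done
```

The tin is inside the caddy, the flap is shut behind it and the key is lined up. The job was handed in just after 20 s on the robot's clock, against the 61 s limit, and no verdict is reported.

**What I did:** I gripped the orange key and turned it from about 1.13 rad to 0. Then I pushed the large tin along the deck with two part-open fingers behind it. The tin opened the flap itself and dropped in; I never lifted it.

**Last checks:**
- **Key:** in the top view its blade stands between the fork's prongs, parallel to the box sides.
- **Flap:** it and the fork look the same as before the push. I judged this by eye and did not measure the angle.
- **Tin:** seen through the lid, its middle is about 95–108 mm behind the flap and 4–8 mm to the left. It did not move between two pictures. Its height was assumed, not measured; over assumed heights of 20–60 mm its position stays inside the limits.
- **Things standing around:** the espresso cup, mug and spice jar areas match the first picture. I did not measure the cutlery: in the last top view the gripper hid the fork and most of the teaspoon. Nothing went near either of them at worktop height.
- **Robot:** it was clear of everything at hand-in, and no check disagreed.

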